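# Fish sample carriers out of the deep storage lanes and load the keyed tray

### The arm

A 6-joint arm with a two-finger parallel gripper is mounted at the origin on the work surface. World frame = base frame: x ahead of the robot, y to its left, z up, the work surface at z = 0. Lengths are in m, angles in degrees, forces in N, time in s.
With the tool pointing down it reaches from about 0.375 to 0.75 m from the base axis. Payload 9 kg.
Tool frame: the origin (TCP) lies where the fingers leave the gripper's body, on its centre line; the fingertips stand 73 mm ahead of it and the grasp point (between the pads) lies 54 mm ahead of it (robot.tip_reach is the distance from the TCP to the fingertips, in m); z points along the fingers, y is the line along which they close (so a half turn about z gives the same grasp; the last joint's range is limited). The gripper opens to 85 mm and grips with 20 to 120 N. Pads are 22 mm wide; open, the fingers measure 114 mm over their backs; the gripper's body (76 mm by 85 mm) begins 54 mm behind the grasp point. The pads swing forward as they close: fully open they stand 13 mm farther back than shut.
Start: joints at [61.667, 5.964, 5.575, 89.605, 0, 77.527], TCP at [0.164, 0.577, 0.304] pointing down, gripper open.
Joint ranges: [-171.21, 171.21], [-48.23, 106.86], [-62.78, 66.21], [-105.2, 120.99], [-86.42, 89.51], [-180, 180]. Speed limits (degrees/s): [127.2, 127.2, 147.25, 180, 180, 180].

### API

Orientations are given as [roll, pitch, yaw] about the fixed x, y, z axes, in that order (R = Rz(yaw) Ry(pitch) Rx(roll)).
In Python, from plant import robot gives the robot as it stands. Calls block until the motion is done:
- robot.move_pose(position, orientation): joint-space move of the TCP to a pose.
- robot.line_to(position, vel=0.15, rotation=None, guard=None): straight line of the TCP; rotation=None keeps the orientation; vel is the mean speed in m/s. With guard (N) it stops when the force on the tool has changed by that much, and returns True; else False.
- robot.goto_joints(angles): joint-space move.
- robot.set_gripper(opening): finger opening in m; the grip force is fixed at half the most; returns when the fingers have stopped.
- robot.pause(seconds).
- robot.ik(position, orientation): joint angles nearest the present ones, or None.
- robot.observe(): the state.
- robot.grab_frame(name): name is "scene" or "top" or "wrist"; returns the picture (480x640x3 uint8, blue, green, red); there is no depth.
- robot.get_calibration(name): a dict with "vertical_fov" (degrees; the focal length in pixels is half the picture's height over the tangent of half this angle, whatever the lens; pixels are square), "cx", "cy" (the principal point, pixels), "rvec" (rotation vector, rad) and "tvec" (3), from world to camera coordinates, as OpenCV has them. Camera axes: x right, y down, z forward; pixel columns grow to the right and rows downward; lengths in m; the calibration is good to about 2 mm. A picture is of the moment at which its call begins: read the wrist's pose just before it. get_calibration takes no time and is no camera call; for the wrist camera it gives the pose at the moment of the call.
A pose or a line that the arm cannot do raises robot.IKError and nothing moves.
- robot.job_done(): hands the job in; it is judged then, once.
The state is a dict: "time": time; "q": joint angles; "qvel": joint speeds; "joint_torque": joint torques, N m; "tool_pos": TCP position; "tcp_rot": TCP orientation; "ft_force": force on the tool from outside, world axes, zero at the start; "torque": the same for the moment, N m; "gripper_width": finger opening in m; "gripper_force": force on a finger pad.
Only numpy, scipy, OpenCV 4.12 (cv2) and the standard library are available. Lean on these libraries where they do the work, as an engineer would, in place of code of your own. Each camera call takes 0.05 s, during which the arm holds its last target. There are 200 camera calls.

### The job

Use the long-reach picker to draw every sample carrier out of the deep, narrow storage lanes (keep your hand off a carrier while it is still inside), then seat each carrier fully home in the tray pocket of its own colour. Once all are seated, swing the tray's sprung advance lever to its stop and let it spring back; finish with the picker lying back on its green mat, and leave the bottle, the jar and the tip box where they stand.

Things in the scene. Friction and masses are not known exactly. Their poses are not given: they have to be found in the camera images.
- bay: fixed white storage unit of 3 lanes, open at x = -90 mm (mouths face about world +y), back wall face x = +90, lane centres y = -56, 0, +56, each 50 mm wide, walls 6. Steel grille bars across the top, see-through, free height 115, top 122 mm. No floor: carriers stand on the bench and slide straight out. Origin on the bench amid the lanes, x into the unit
- bay_mouth (a point): on the bench in the middle of the mouth plane of the storage unit (its axes as those of the unit)
- carrier_red: loose sample carrier, 100-200 g, may be absent: white base 70 x 40 x 20 mm high, red key nose (14 wide, projecting 10, base height) at its +x end, upright red grip block amid its top, 24 along x, 18 along y, up to z = 52 mm. Origin under the base's centre, x to the nose, z up. Starts in a lane (one a lane), nose to the back, origin 90-130 mm inside the mouth
- carrier_blue: loose sample carrier, 100-200 g, may be absent: white base 70 x 40 x 20 mm high, blue key nose (14 wide, projecting 10, base height) at its +x end, upright blue grip block amid its top, 24 along x, 18 along y, up to z = 52 mm. Origin under the base's centre, x to the nose, z up. Starts in a lane (one a lane), nose to the back, origin 90-130 mm inside the mouth
- carrier_yellow: loose sample carrier, 100-200 g, may be absent: white base 70 x 40 x 20 mm high, yellow key nose (14 wide, projecting 10, base height) at its +x end, upright yellow grip block amid its top, 24 along x, 18 along y, up to z = 52 mm. Origin under the base's centre, x to the nose, z up. Starts in a lane (one a lane), nose to the back, origin 90-130 mm inside the mouth
- picker: loose long-reach picker, 200 g: orange handle 100 x 22 mm, z = 10 to 57, on a black foot 100 x 44 x 10; 10 mm rod, axis z = 38, from the handle along +x to a rake plate centred at x = 230 (5 thick, 24 wide, z = 1 to 42). Origin under the handle centre at the foot, x to the rake. Grip across the 22 mm. Rake lowered behind a grip block drags the carrier, the rod passing over the block
- mat: fixed green parking mat of the picker, 330 x 75 mm, 1 mm thin (no obstacle). Origin where the picker's origin belongs, x where its rod points; the mat reaches from x = -70 to +260 mm
- tray: fixed loading tray, 115 x 236 mm, 22 mm high, with three keyed pockets side by side and an advance lever on a white block (28 mm high) at its -x side. Origin on the bench at the middle of the row of pockets; x towards the key notches, y along the row
- pocket_red (a point): floor centre of the pocket marked red, 6 mm above the bench; pocket 73.6 x 43.6, 16 mm deep (rim 22 mm above the bench), notch 17.6 wide and 10 long for the nose at its +x end; axes as the tray's. A carrier is home when its origin and x axis meet these; one way round only, 1.8 mm play all round. Pockets are 76 mm apart
- pocket_blue (a point): floor centre of the pocket marked blue, 6 mm above the bench; pocket 73.6 x 43.6, 16 mm deep (rim 22 mm above the bench), notch 17.6 wide and 10 long for the nose at its +x end; axes as the tray's. A carrier is home when its origin and x axis meet these; one way round only, 1.8 mm play all round. Pockets are 76 mm apart
- pocket_yellow (a point): floor centre of the pocket marked yellow, 6 mm above the bench; pocket 73.6 x 43.6, 16 mm deep (rim 22 mm above the bench), notch 17.6 wide and 10 long for the nose at its +x end; axes as the tray's. A carrier is home when its origin and x axis meet these; one way round only, 1.8 mm play all round. Pockets are 76 mm apart
- advance (a joint): angle of the sprung advance lever, rad: 0 at rest, stop at 1.0; grows clockwise seen from above; the spring returns it, about 3.2 N at the knob near the stop
- advance_knob (a point): middle-top of the lever's upright black knob (18 mm diameter, 36 mm tall, its top at the height of this point, 83 mm above the bench); it stands 85 mm from the pivot, towards the tray's -y at rest, and swings away from the pockets (towards the tray's -x)
- advance_pivot (a point): the lever's pivot axis (vertical), 43 mm above the bench; the arm lies level at 43 to 51 mm height
- bottle: bystander: clear bottle with blue cap, 60 mm diameter, 95 mm tall, origin under its centre
- tipbox: bystander: clear box with red lid, 86 x 121 x 55 mm, origin under its centre
- jar: bystander: white jar with orange cap, 56 mm diameter, 75 mm tall, origin under its centre
Things that resemble listed ones, but are neither listed nor needed, are in the scene too. Leave any black or turquoise look-alike of the carrier_blue alone.

How it is judged (in metres and radians):
On the way, in this order (a step that is already met when the one before it is completed fails the run):
1. every carrier is out of the storage lanes (not (x of carrier_red in the frame of bay between -0.12 and 0.095 m and y of carrier_red in the frame of bay between -0.09 and 0.09 m) and not (x of carrier_blue in the frame of bay between -0.12 and 0.095 m and y of carrier_blue in the frame of bay between -0.09 and 0.09 m) and not (x of carrier_yellow in the frame of bay between -0.12 and 0.095 m and y of carrier_yellow in the frame of bay between -0.09 and 0.09 m)), for 0.2 s.
2. every carrier is seated fully home in the pocket of its colour (z of carrier_red in the frame of pocket_red below 0.004 m and horizontal distance between carrier_red and pocket_red below 0.006 m and angle between each of carrier_red, carrier_blue, carrier_yellow's own z axis and vertical below 0.08 rad and z of carrier_blue in the frame of pocket_blue below 0.004 m and horizontal distance between carrier_blue and pocket_blue below 0.006 m and z of carrier_yellow in the frame of pocket_yellow below 0.004 m and horizontal distance between carrier_yellow and pocket_yellow below 0.006 m), for 0.2 s.
3. the advance lever is swung to its stop (value of joint advance above 0.93 rad), for 0.05 s.
4. the advance lever has sprung back (value of joint advance below 0.12 rad), for 0.2 s.
At the end, for the whole second after the job is handed in: Each carrier present is home in the pocket of its colour (within 4 mm of the floor, centre within 6 mm, level), the lever is within 0.12 rad of rest, and the picker stands on its foot on the mat (origins within 45 mm, rods within 0.25 rad); all at rest (all of step 2 and linear speed of each of carrier_red, carrier_blue, carrier_yellow, picker below 0.02 m/s and value of joint advance below 0.12 rad and horizontal distance between picker and mat below 0.045 m and angle between the x axis of picker and the x axis of mat, either way round below 0.25 rad and angle between picker's own z axis and vertical below 0.12 rad and height (world z) of picker below 0.012 m); the robot touches nothing.
It fails at once if a bystander (bottle, jar, tip box) is moved by more than 30 mm (distance of any of bottle, tipbox, jar from where it was at the start of the episode above 0.03 m).
It fails at once if the fingers touch a carrier that is still inside a lane (((x of carrier_red in the frame of bay between -0.09 and 0.095 m and y of carrier_red in the frame of bay between -0.09 and 0.09 m) and contact force between the fingers and carrier_red above 0.5 N) or ((x of carrier_blue in the frame of bay between -0.09 and 0.095 m and y of carrier_blue in the frame of bay between -0.09 and 0.09 m) and contact force between the fingers and carrier_blue above 0.5 N) or ((x of carrier_yellow in the frame of bay between -0.09 and 0.095 m and y of carrier_yellow in the frame of bay between -0.09 and 0.09 m) and contact force between the fingers and carrier_yellow above 0.5 N)).
Of carrier_red, carrier_blue, carrier_yellow only 2 to 3 are there at a start; the rules pass over those that are not, and their reading is None.
At some moment in a run one of picker, carrier_red, carrier_blue, carrier_yellow may be knocked a few centimetres aside while the robot is not near it.
Once in a run the grip may slacken for a moment while it holds something.
It also fails if it takes over 210 s, if anything falls off the work surface, if the arm or the gripper's body presses on something with over 40 N, if the wrist force passes 120 N, or if a joint passes its speed limit or range.

## Working session

There is one attempt and no reset: what is moved stays moved. The work goes in short steps, each a Python script; the robot and the scene stay as the last script left them, time stands still between calls to the robot, and variables do not carry over. Pictures are saved under pics/ and viewed, at most 14 in all, crops included, and the job is handed in when it is done.

```bash
ls; mkdir -p pics
python3 - <<'E'
from plant import robot
import cv2
for n in("scene","top"):
    im=robot.grab_frame(n); cv2.imwrite(f"pics/{n}0.png",im); print(n,robot.get_calibration(n))
print(robot.observe()["time"], robot.tip_reach)
E
```

```text
pics
scene {'vertical_fov': 51.779721263011446, 'cx': 319.96884968312867, 'cy': 237.18659403452537, 'rvec': array([ 2.05671113,  1.12929496, -0.51871271]), 'tvec': array([-0.28010559, -0.25952196,  1.40727679])}
top {'vertical_fov': 51.652606403312134, 'cx': 319.9081711442018, 'cy': 236.58420543354092, 'rvec': array([ 2.16350399, -2.20024818,  0.05636045]), 'tvec': array([0.00135579, 0.53362288, 1.12326557])}
0.1 0.0726
```

View pics/top0.png

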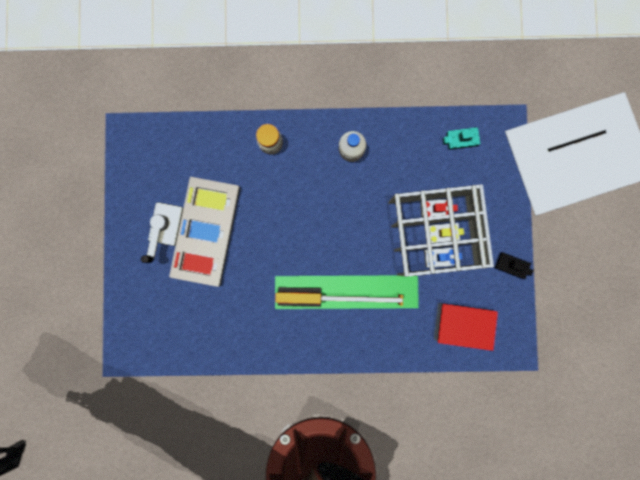

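View pics/scene0.png

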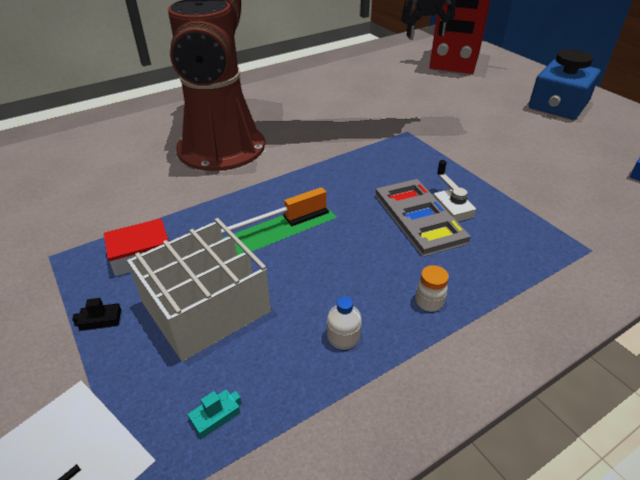

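The top view shows the bay at about (445,230), with red, yellow and blue carriers in its lanes from top to bottom. The tray is at (205,232), the lever knob at (148,258), and the picker on the mat with its handle at (299,297). The carrier look-alikes are turquoise (462,138) and black (514,265). Neither is red, yellow or blue, and both stand outside the bay, so the real carriers are the three in the lanes. Next I'll take closer wrist views.

```bash
cat > h.py <<'E'
from plant import robot
import cv2, numpy as np
def K(c):
    f=240/np.tan(np.radians(c["vertical_fov"])/2)
    return np.array([[f,0,c["cx"]],[0,f,c["cy"]],[0,0,1]])
def ray(c,uv,z):
    uv=np.atleast_2d(uv).astype(float)
    R=cv2.Rodrigues(np.array(c["rvec"]))[0]; C=-R.T@np.array(c["tvec"]).ravel()
    d=np.c_[uv,np.ones(len(uv))]@np.linalg.inv(K(c)).T@R
    return C+d*((z-C[2])/d[:,2])[:,None]
def proj(c,P):
    return cv2.projectPoints(np.atleast_2d(P).astype(float),np.array(c["rvec"]),np.array(c["tvec"]),K(c),None)[0][:,0]
def snap(n,name):
    c=robot.get_calibration(n); im=robot.grab_frame(n); cv2.imwrite(f"pics/{name}.png",im); return c,im
def hsv(im,lo,hi):
    return cv2.inRange(cv2.cvtColor(im,cv2.COLOR_BGR2HSV),np.array(lo),np.array(hi))
E
python3 - <<'E'
from h import *
import pickle
o=robot.observe(); print(o["tcp_rot"],o["tool_pos"])
yaw=o["tcp_rot"][2]
D={}
for n,p,yw in (("tray",[.50,.27,.40],yaw),("bay",[.50,-.2,.40],yaw),("mat",[.42,0,.4],yaw)):
    for y in (yw,):
        q=robot.ik(p,[180,0,y]); print(n,q)
        if q is None: continue
        robot.move_pose(p,[180,0,y]); robot.pause(.3)
        c,im=snap("wrist",n); D[n]=c
        print(ray(c,[[320,240],[0,0],[640,480]],0).round(3).tolist())
pickle.dump(D,open("D.pkl","wb"))
ims=[cv2.imread(f"pics/{n}.png") for n in ("tray","bay","mat")]
cv2.imwrite("pics/w0.png",cv2.resize(np.vstack([np.hstack(ims[:2]),np.hstack([ims[2],ims[2]*0])]),(800,600),interpolation=cv2.INTER_AREA))
E
```

```text
[-1.79936224e+02 -1.43053079e-02  1.64143149e+02] [0.1638381  0.57697823 0.30322528]
tray [15.18548809  3.06062907 12.6403359  99.57970683  0.         31.04233875]
[[0.567, 0.251, 0.0], [0.206, -0.011, 0.0], [1.115, 0.65, 0.0]]
bay [-35.72697522  -2.14902814   7.40458897  99.55361711   0.
 -19.87012456]
[[0.568, -0.219, 0.0], [0.207, -0.481, 0.0], [1.116, 0.18, 0.0]]
mat [-17.97315922 -22.45209539 -10.17147202 102.28062336   0.
  -2.11630856]
[[0.487, -0.02, 0.0], [0.126, -0.282, 0.0], [1.036, 0.377, 0.0]]
```

View pics/w0.png

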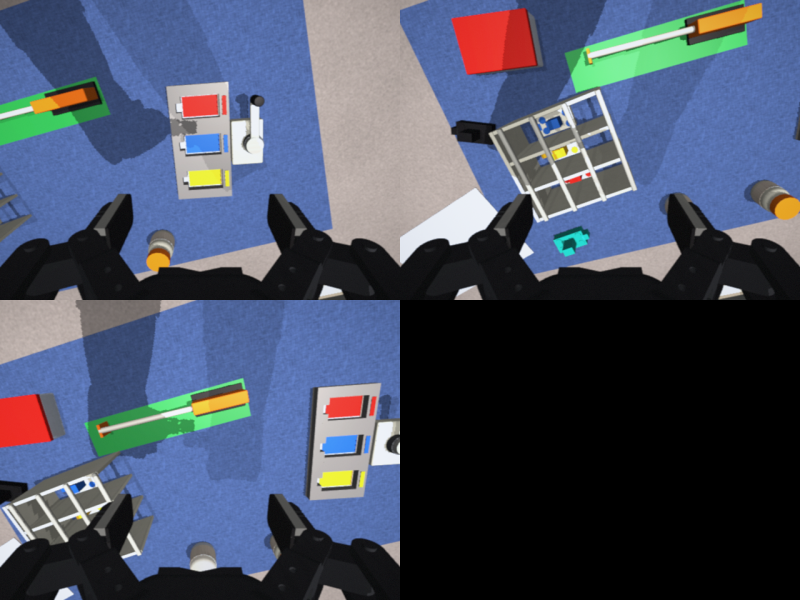

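The wrist view of the tray shows the notches on the bay side and the colour strips on the lever side. The mat view shows the whole picker, and the bay view shows all three carriers through the grille. Next is an enlarged crop of the bay, along with numbers for the picker and mat.

Run:
```python
from h import *
import pickle
D=pickle.load(open("D.pkl","rb"))
im=cv2.imread("pics/bay.png"); cv2.imwrite("pics/c1.png",cv2.resize(im[130:370,130:400],None,fx=2.5,fy=2.5,interpolation=cv2.INTER_CUBIC))
m=cv2.imread("pics/mat.png");c=D["mat"]
def big(mask,n=1):
    cs=cv2.findContours(mask,cv2.RETR_EXTERNAL,cv2.CHAIN_APPROX_NONE)[0]
    return sorted(cs,key=cv2.contourArea)[-n:]
g=hsv(m,(50,100,60),(75,255,255)); o=hsv(m,(8,150,120),(22,255,255)); o[260:]=0
gg=cv2.morphologyEx(g|o,cv2.MORPH_CLOSE,np.ones((15,15)))
for n,k,z in(("mat",g,.001),("orange",o,.057)):
    for q in big(k,2):
        b=cv2.boxPoints(cv2.minAreaRect(q)); print(n,cv2.contourArea(q),b.round(1).tolist(),ray(c,b,z)[:,:2].round(4).tolist())
t=cv2.imread("pics/tray.png");c=D["tray"]
for n,lo,hi in(("r",(0,150,150),(6,255,255)),("b",(100,170,180),(115,255,255)),("y",(25,150,150),(33,255,255))):
    k=hsv(t,lo,hi)
    k[:,:270]=0;k[:,:][:, 375:]=0;k[330:]=0;k[:120]=0
    for q in big(k,2):
        r=cv2.minAreaRect(q); print(n,cv2.contourArea(q),r,ray(c,[r[0]],.006)[0,:2].round(4).tolist())
cv2.imwrite("pics/c2.png",np.hstack([cv2.resize(t[120:330,255:435],None,fx=2.2,fy=2.2,interpolation=cv2.INTER_CUBIC),cv2.resize(m[120:330,120:300],None,fx=2.2,fy=2.2,interpolation=cv2.INTER_CUBIC)]))
```

```text
mat 9859.5 [[135.1999969482422, 196.39999389648438], [388.1000061035156, 124.69999694824219], [404.70001220703125, 183.3000030517578], [151.89999389648438, 254.89999389648438]] [[0.3668, -0.2298], [0.37, 0.0985], [0.4444, 0.1031], [0.4456, -0.2416]]
orange 31.0 [[153.39999389648438, 200.39999389648438], [158.39999389648438, 198.39999389648438], [161.10000610351562, 205.3000030517578], [156.10000610351562, 207.3000030517578]] [[0.3741, -0.1823], [0.3736, -0.176], [0.3817, -0.1762], [0.3823, -0.1825]]
orange 1873.0 [[304.70001220703125, 162.6999969482422], [393.8999938964844, 141.3000030517578], [399.20001220703125, 163.5], [310.1000061035156, 184.89999389648438]] [[0.3808, -0.0069], [0.3854, 0.0914], [0.4099, 0.0919], [0.4057, -0.0081]]
r 123.0 ((358.5, 167.5), (29.0, 5.0), 90.0) [0.4883, 0.3227]
r 1602.5 ((320.033447265625, 168.79026794433594), (30.868694305419922, 55.21823501586914), 85.8150863647461) [0.477, 0.2768]
b 76.5 ((361.0, 229.5), (25.0, 4.0), 90.0) [0.5661, 0.3067]
b 1249.0 ((324.0641784667969, 228.96241760253906), (25.74285316467285, 51.618743896484375), 86.18592071533203) [0.5524, 0.2609]
y 102.0 ((362.94140625, 285.0034484863281), (24.19347381591797, 5.402426242828369), 86.633544921875) [0.6429, 0.2905]
y 1040.5 ((328.0771179199219, 283.631103515625), (22.35718536376953, 49.816162109375), 86.09950256347656) [0.628, 0.2454]
```

View pics/c1.png

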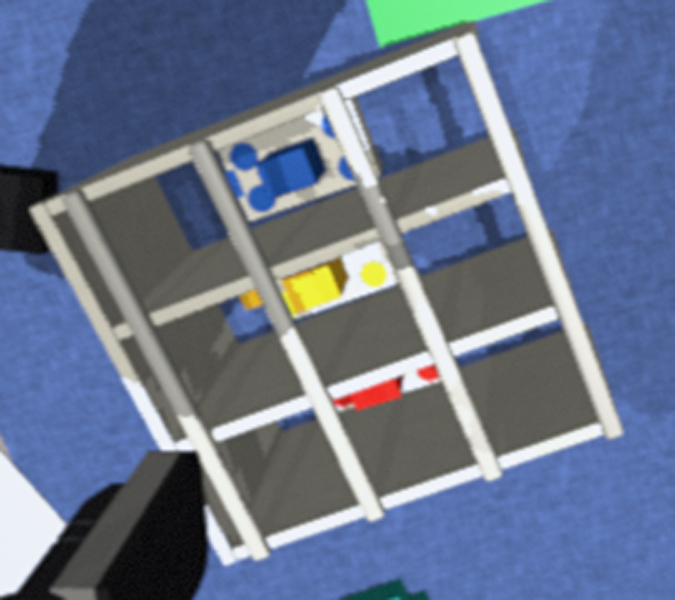

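View pics/c2.png

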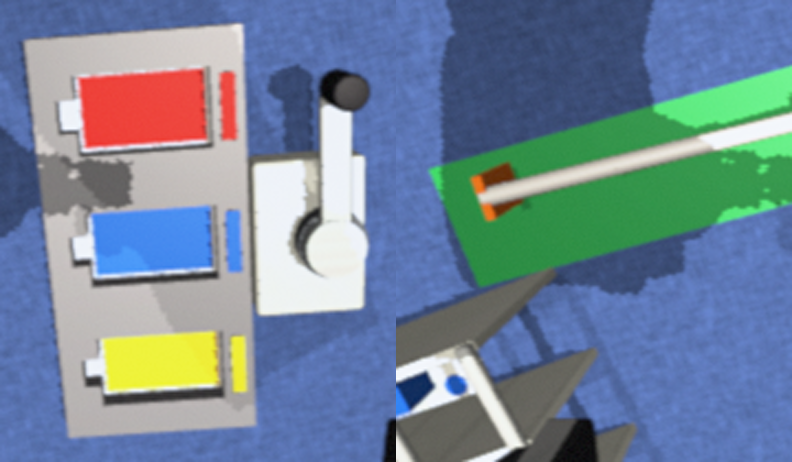

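The crop shows the bay's top corners at (470,35), (618,432), (232,560) and (35,207). The grip block tops are at blue (288,170), yellow (312,290) and red (about 370,395, partly hidden), and the noses point to the back wall. The second crop shows the pockets with notches on the left and colour strips on the right, the lever knob at (347,90), and the picker's rake at (487,195).

Run:
```python
from h import *
import pickle
D=pickle.load(open("D.pkl","rb")); c=D["bay"]
f=lambda p:np.array(p)/2.5+130
T=ray(c,f([[470,35],[618,432],[232,560],[35,207]]),.122)[:,:2]   # mouth near(-y), mouth far, back far, back near
print(T.round(4).tolist(),[np.linalg.norm(T[i]-T[(i+1)%4]).round(4) for i in range(4)])
x=((T[2]-T[1])+(T[3]-T[0])); x/=np.linalg.norm(x); yv=(T[1]-T[0]+T[2]-T[3]); print("yaw",np.degrees(np.arctan2(x[1],x[0])),np.degrees(np.arctan2(yv[1],yv[0]))-90)
M=(T[0]+T[1])/2; y=np.array([-x[1],x[0]])
print("mouth",M)
for n,p in(("blue",(288,170)),("yel",(312,290)),("red",(370,393))):
    P=ray(c,f([p]),.052)[0,:2]-M; print(n,P+M,"in",P@x,"lat",P@y)
c=D["mat"]
R=ray(c,[[161.4,208.6],[300,173.6]],.043); print("rod",R.round(4), np.degrees(np.arctan2(*(R[0]-R[1])[[1,0]])))
# cross-check handle with the top camera
c=robot.get_calibration("top"); m=cv2.imread("pics/top0.png"); k=hsv(m,(8,130,100),(25,255,255)); k[:270]=0;k[320:]=0
cs=max(cv2.findContours(k,cv2.RETR_EXTERNAL,cv2.CHAIN_APPROX_NONE)[0],key=cv2.contourArea); r=cv2.minAreaRect(cs); print("handle top",r,ray(c,[r[0]],.057)[0])
for n,P in(("c",T),): print(proj(c,np.c_[P,[.122]*4]).round(1).tolist())
for yw in(-90,90):
    for p in([.39,.04,.1],[.6,.13,.15],[.6,-.08,.15],[.48,-.08,.15],[.55,.26,.1],[.62,.25,.1]):
        print(yw,p,robot.ik(p,[180,0,yw]))
```

```text
[[0.4426, -0.1853], [0.6125, -0.1699], [0.6269, -0.3451], [0.4587, -0.363]] [np.float64(0.1705), np.float64(0.1758), np.float64(0.1691), np.float64(0.1784)]
yaw -85.07548693583371 -84.38360993178347
mouth [ 0.52755658 -0.17759168]
blue [ 0.4807424  -0.28242008] in 0.10042276483740886 lat -0.05564017369993421
yel [ 0.53814672 -0.29050131] in 0.11340193050151538 lat 0.0008585307661693681
red [ 0.59633147 -0.28034372] in 0.10827660395160263 lat 0.05970045355365225
rod [[ 0.3866 -0.1841  0.043 ]
 [ 0.3922 -0.0165  0.043 ]] -91.90682691303657
handle top ((298.0, 297.5), (11.0, 44.0), 90.0) [0.39731655 0.0423432  0.057     ]
[[405.6, 275.6], [396.0, 194.4], [479.7, 186.1], [491.4, 266.4]]
-90 [0.39, 0.04, 0.1] [ -13.44757618  -30.19292592  -47.2814326    72.91149332    0.
 -103.44757618]
-90 [0.6, 0.13, 0.15] [ 3.81944309e-02  1.00063175e+01 -6.08626469e+00  7.39074178e+01
  0.00000000e+00 -8.99618056e+01]
-90 [0.6, -0.08, 0.15] [ -19.95768159    8.5370407    -7.70294004   73.76001927    0.
 -109.95768159]
-90 [0.48, -0.08, 0.15] [ -24.9081024   -12.51345048  -28.30147155   74.21197893    0.
 -114.9081024 ]
-90 [0.55, 0.26, 0.1] [ 13.00126632  11.12347561 -10.18692752  68.68959687   0.
 -76.99873368]
-90 [0.62, 0.25, 0.1] [ 10.78212553  21.18766566   1.65034668  70.46268102   0.
 -79.21787447]
90 [0.39, 0.04, 0.1] [-13.44757618 -30.19292592 -47.2814326   72.91149332   0.
  76.55242382]
90 [0.6, 0.13, 0.15] [ 3.81944309e-02  1.00063175e+01 -6.08626469e+00  7.39074178e+01
  0.00000000e+00  9.00381944e+01]
90 [0.6, -0.08, 0.15] [-19.95768159   8.5370407   -7.70294004  73.76001927   0.
  70.04231841]
90 [0.48, -0.08, 0.15] [-24.9081024  -12.51345048 -28.30147155  74.21197893   0.
  65.0918976 ]
90 [0.55, 0.26, 0.1] [ 13.00126632  11.12347561 -10.18692752  68.68959687   0.
 103.00126632]
90 [0.62, 0.25, 0.1] [ 10.78212553  21.18766566   1.65034668  70.46268102   0.
 100.78212553]
```

```bash
cat >> h.py <<'E'
def down(yaw): return [180,0,yaw]
def goto(p,yaw,vel=.15,**k): return robot.line_to(list(p),vel=vel,rotation=down(yaw),**k)
E
python3 - <<'E'
from h import *
import pickle
D=pickle.load(open("D.pkl","rb")); c=D["bay"]
f=lambda p:np.array(p)/2.5+130
T=ray(c,f([[470,35],[618,432],[232,560],[35,207]]),.115)[:,:2]
print([np.linalg.norm(T[i]-T[(i+1)%4]).round(4) for i in range(4)])
x=((T[2]-T[1])+(T[3]-T[0])); yv=(T[1]-T[0]+T[2]-T[3])
yaw=(np.arctan2(x[1],x[0])+np.arctan2(yv[1],yv[0])-np.pi/2)/2
M=(T[0]+T[1])/2; print(M,np.degrees(yaw))
x=np.array([np.cos(yaw),np.sin(yaw)]);y=np.array([-x[1],x[0]])
for n,p in(("blue",(288,170)),("yel",(312,290)),("red",(370,393))):
    P=ray(c,f([p]),.052)[0,:2]-M; print(n,"in",P@x,"lat",P@y)
g=[.3955,.0425]; py=-91.9
robot.move_pose([*g,.2],down(py+180)); 
goto([*g,.097],py+180,.1)
robot.set_gripper(0.0); o=robot.observe(); print(o["gripper_width"],o["gripper_force"],o["time"])
goto([*g,.097+.06],py+180,.08)
c,im=snap("wrist","held"); o=robot.observe(); print(o["gripper_width"],o["tool_pos"],o["ft_force"])
k=hsv(im,(8,130,80),(22,255,255))
for q in cv2.findContours(k,cv2.RETR_EXTERNAL,cv2.CHAIN_APPROX_NONE)[0]:
    if cv2.contourArea(q)>20: print(cv2.contourArea(q),cv2.minAreaRect(q))
pickle.dump(c,open("held.pkl","wb"))
E
```

```text
[np.float64(0.174), np.float64(0.1794), np.float64(0.1726), np.float64(0.182)]
[ 0.52961164 -0.17756989] -84.72954843380856
blue in 0.09991792245830809 lat -0.05829385566742674
yel in 0.11323797542479065 lat -0.0018745457048391589
red in 0.10846801389006111 lat 0.05699724988972835
0.021058121797871237 59.69833195209503 8.4917
0.02143828504574226 [0.39516188 0.04257795 0.15637408] [ 0.16299828  0.29334125 -2.84060601]
15111.5 ((320.0, 313.0), (242.0, 70.0), 90.0)
```

View pics/held.png

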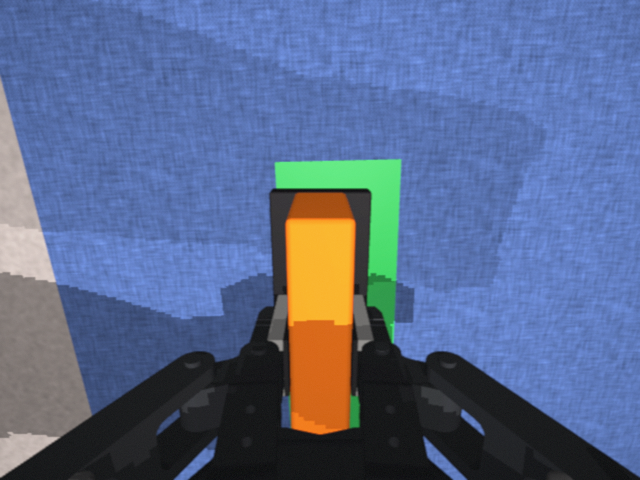

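The picker is held square in the jaws. This camera faces the handle's rear end, so I'll check the rake with the top camera at standoff.

```bash
cat >> h.py <<'E'
M=np.array([.5296,-.1776]); BY=-84.7
bx=np.array([np.cos(np.radians(BY)),np.sin(np.radians(BY))]); by=np.array([-bx[1],bx[0]])
OFF=0.0   # grip point ahead of the picker's origin along its x
def pk(d,lat,lift,vel=.12,**k):
    """picker: rake centre at depth d inside the mouth, lateral lat, foot lifted by lift"""
    p=M+bx*(d-.230+OFF)+by*lat
    return goto([p[0],p[1],.097+lift],BY+180,vel,**k)
E
python3 - <<'E'
from h import *
import pickle
c=pickle.load(open("held.pkl","rb"))
e=ray(c,[[320,218]],.0575+.06)[0]; print("rear edge",e, "-> origin ahead by", np.linalg.norm(e[:2]-[.39516,.04258]))
pk(-.03,-.057,.07)
c,im=snap("top","stand"); o=robot.observe(); print(o["tool_pos"],o["tcp_rot"])
P=M+bx*(-.03)+by*-.057; print(proj(c,[[*P,.11],[*P,.07]]))
uv=proj(c,[[*P,.11]])[0].astype(int)
s=im[uv[1]-60:uv[1]+60,uv[0]-110:uv[0]+50]; print(uv); cv2.imwrite("pics/c3.png",cv2.resize(s,None,fx=4,fy=4,interpolation=cv2.INTER_CUBIC))
E
```

```text
rear edge [0.39707724 0.09274295 0.1175    ] -> origin ahead by 0.050199571280022746
[0.44818031 0.07585031 0.16657691] [-1.79938303e+02 -2.02951098e-03  9.52623620e+01]
[[388.94686194 262.68034069]
 [386.65401312 262.90536619]]
[388 262]
```

View pics/c3.png

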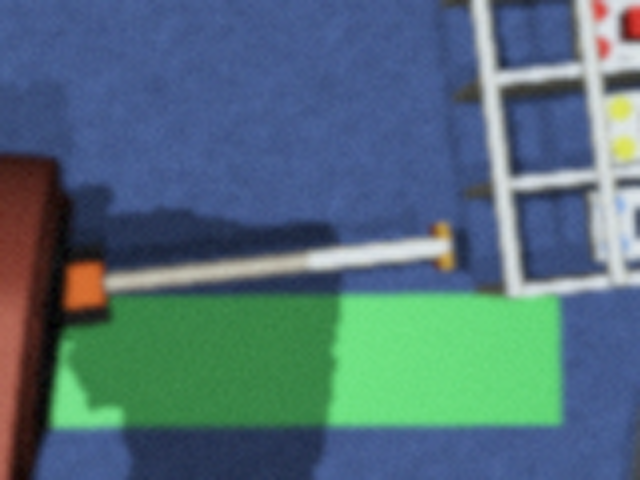

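The rake shows at crop (444,246) against a predicted (443,243), which is within about 1 mm. I'll insert it into the blue lane, lower it and draw the carrier out.

```bash
cat >> h.py <<'E'
def draw(depth,lat,out=-.06):
    pk(-.03,lat,.058); pk(depth+.029,lat,.058,.12)
    hit=pk(depth+.029,lat,.024,.06,guard=4); z=robot.observe()["tool_pos"][2]
    if hit: print("contact at lift",z-.097); return False
    f0=np.array(robot.observe()["ft_force"])
    pk(depth-.01,lat,.024,.06); print("drag force",np.array(robot.observe()["ft_force"])-f0)
    pk(out,lat,.024,.09); return True
E
python3 - <<'E'
from h import *
print(draw(.100,-.057)); o=robot.observe(); print(o["time"],o["gripper_width"],o["tool_pos"])
c,im=snap("top","d1"); cv2.imwrite("pics/c4.png",cv2.resize(im[170:320,240:500],None,fx=3,fy=3,interpolation=cv2.INTER_CUBIC))
E
```

```text
drag force [-0.24858379 -0.69158208  0.64199308]
True
15.2333 0.0213081645625974 [0.44611573 0.10563895 0.12099909]
```

View pics/c4.png

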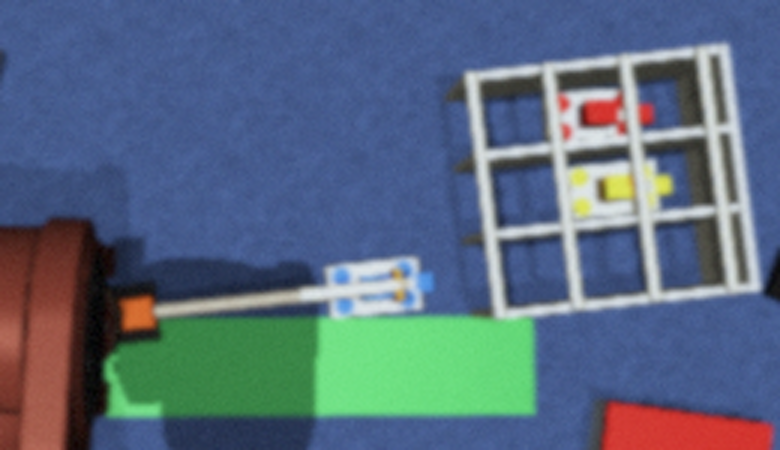

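The blue carrier is cleanly out at crop (373,288), with its nose towards the bay. Yellow and red are next; the same picture puts their blocks at (617,188) and (598,112).

Run:
```python
from h import *
c=robot.get_calibration("top")
P=ray(c,[[445.7,232.7],[439.3,207.3]],.052)[:,:2]-M
print((P@bx).round(4),(P@by).round(4))
d=P@bx
for dep,lat in((max(.110,min(.118,d[0])),0.),(max(.104,min(.113,d[1])),.056)):
    o=robot.observe()["tool_pos"]; goto([o[0],o[1],.097+.062],BY+180,.12)
    pk(-.05,lat,.062); ok=draw(dep,lat); o=robot.observe(); print(dep,ok,o["time"],o["gripper_width"])
    if not ok: break
c,im=snap("top","d2"); cv2.imwrite("pics/c5.png",cv2.resize(im[170:320,200:500],None,fx=2.6,fy=2.6,interpolation=cv2.INTER_CUBIC))
```

```text
[0.1103 0.1033] [-0.0047  0.0533]
drag force [0.4809153  0.10845106 0.0453366 ]
0.11031297263054018 True 21.7083 0.021465228291641627
drag force [-0.45975657  0.53736872 -0.20570243]
0.104 True 28.0 0.020728807001127867
```

View pics/c5.png

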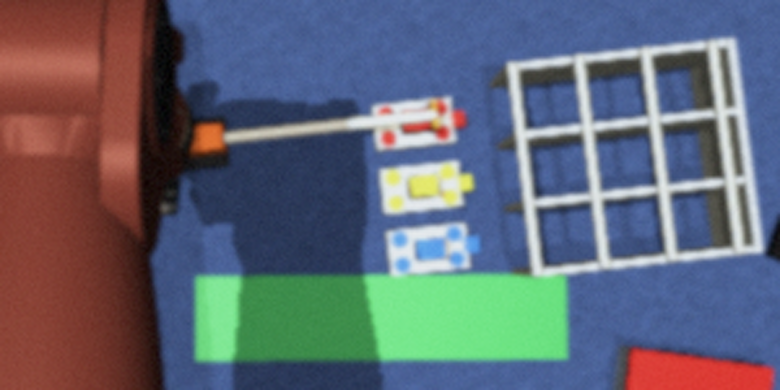

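All three carriers are out, in a tidy row. Next I'll park the picker on the mat and measure the carriers with the wrist camera.

Run:
```python
from h import *
c=robot.get_calibration("top"); im=cv2.imread("pics/d2.png")
g=hsv(im,(45,80,60),(80,255,255)); q=max(cv2.findContours(g,cv2.RETR_EXTERNAL,cv2.CHAIN_APPROX_NONE)[0],key=cv2.contourArea)
b=cv2.boxPoints(cv2.minAreaRect(q)); W=ray(c,b,.001)[:,:2]; ctr=W.mean(0); print(W.round(4).tolist())
i=np.argsort(W[:,1]); d=W[i[:2]].mean(0)-W[i[2:]].mean(0); L=np.linalg.norm(d); d/=L; my=np.degrees(np.arctan2(d[1],d[0])); O=ctr-d*.095; print("mat",O,my,L)
o=robot.observe()["tool_pos"]; goto([o[0],o[1],.172],BY+180,.12)
goto([*O,.172],my+180,.15); 
print(goto([*O,.0985],my+180,.07,guard=6),robot.observe()["tool_pos"])
robot.set_gripper(.05); goto([*O,.2],my+180,.15)
p=M+bx*-.075; robot.move_pose([p[0],p[1]+.03,.30],down(BY+180)); robot.pause(.3)
c,im=snap("wrist","car"); snap("top","t3"); import pickle; pickle.dump(c,open("car.pkl","wb"))
print(robot.observe()["time"])
```

```text
[[0.447, 0.0984], [0.4416, -0.2307], [0.3658, -0.2285], [0.3708, 0.0992]]
mat [0.40780652 0.02958372] -90.90319070797308 0.32848890251573376
True [0.40607774 0.04125041 0.16750974]
32.15
```

View pics/car.png

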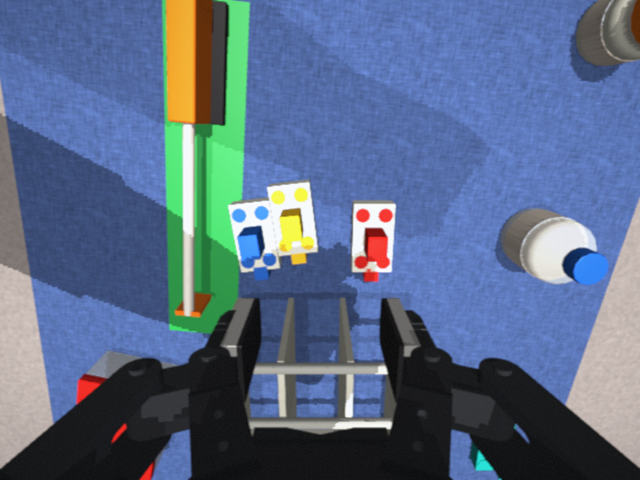

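The guard tripped on the motion itself, so the picker dropped about 7 cm. It still stands upright on the mat. Yellow has been knocked next to blue: yellow is at (292,220), blue (254,237) and red (373,237). Next I'll measure the carriers from this near-vertical view and take a vertical view over each pocket.

Run:
```python
from h import *
import pickle
c=pickle.load(open("car.pkl","rb")); im=cv2.imread("pics/car.png")
cc=lambda c:(-cv2.Rodrigues(np.array(c["rvec"]))[0].T@np.array(c["tvec"]).ravel())
print("cam",cc(c),robot.observe()["tool_pos"],robot.observe()["tcp_rot"])
w=hsv(im,(0,0,150),(180,60,255))[150:290,215:410]
for q in cv2.findContours(w,cv2.RETR_EXTERNAL,cv2.CHAIN_APPROX_NONE,offset=(215,150))[0]:
    if cv2.contourArea(q)>300:
        r=cv2.minAreaRect(q); b=cv2.boxPoints(r); W=ray(c,b,.02)[:,:2]
        e=[W[1]-W[0],W[2]-W[1]]; e=max(e,key=np.linalg.norm); print(cv2.contourArea(q),r,W.mean(0).round(4),[np.linalg.norm(W[1]-W[0]).round(4),np.linalg.norm(W[2]-W[1]).round(4)],np.degrees(np.arctan2(e[1],e[0])).round(2))
# pockets
TY=-101.75; off=cc(c)[:2]-np.array(robot.observe()["tool_pos"][:2]); a=np.radians(BY+180); R=np.array([[np.cos(a),np.sin(a)],[-np.sin(a),np.cos(a)]]); lo=R@off; print("cam in tool",lo)
a=np.radians(TY+180); off=np.array([[np.cos(a),-np.sin(a)],[np.sin(a),np.cos(a)]])@lo
rng={"r":((0,150,130),(6,255,255)),"b":((100,150,150),(115,255,255)),"y":((25,150,150),(33,255,255))}
res={}
for n,P in(("y",[.628,.2454]),("b",[.5524,.2609]),("r",[.477,.2768])):
    t=np.array(P)-off; robot.move_pose([*t,.28],down(TY+180)); robot.pause(.3)
    c,im=snap("wrist","pock_"+n); k=hsv(im,*rng[n])
    uv=proj(c,[[*P,.006]])[0]; best=None
    for q in cv2.findContours(k,cv2.RETR_EXTERNAL,cv2.CHAIN_APPROX_NONE)[0]:
        if cv2.contourArea(q)>1500 and cv2.pointPolygonTest(q,tuple(map(float,uv)),False)>=0:
            r=cv2.minAreaRect(q); W=ray(c,cv2.boxPoints(r),.006)[:,:2]; s=[np.linalg.norm(W[1]-W[0]).round(4),np.linalg.norm(W[2]-W[1]).round(4)]
            e=[W[1]-W[0],W[2]-W[1]][int(s[1]>s[0])]; print(n,W.mean(0).round(4),s,np.degrees(np.arctan2(e[1],e[0])).round(2),uv.round(0)); res[n]=W.mean(0)
if len(res)==3: d=res["y"]-res["r"]; print(np.linalg.norm(d),np.degrees(np.arctan2(d[1],d[0]))-90)
pickle.dump(res,open("pock.pkl","wb")); print(robot.observe()["time"])
```

```text
cam [0.5151295  0.00506599 0.3699252 ] [ 0.52240824 -0.07250421  0.29997246] [ 1.79996258e+02 -6.43869736e-04  9.53239668e+01]
2723.0 ((373.1224670410156, 237.0819549560547), (42.22938537597656, 69.43485260009766), 1.7899105548858643) [ 0.577  -0.0977] [np.float64(0.0712), np.float64(0.0403)] 95.14
5446.0 ((272.84619140625, 226.76925659179688), (83.103271484375, 84.34362030029297), 82.87498474121094) [ 0.4783 -0.0968] [np.float64(0.0798), np.float64(0.0831)] -77.98
cam in tool [7.79109001e-02 8.24163978e-05]
y [0.624  0.2355] [np.float64(0.0365), np.float64(0.0478)] -100.96 [319. 121.]
b [0.5499 0.2514] [np.float64(0.0356), np.float64(0.0477)] -100.88 [319. 122.]
r [0.4768 0.2762] [np.float64(0.0375), np.float64(0.0678)] -100.79 [319. 122.]
0.15267704967303297 -105.44670311573236
35.0333
```

View pics/pock_b.png

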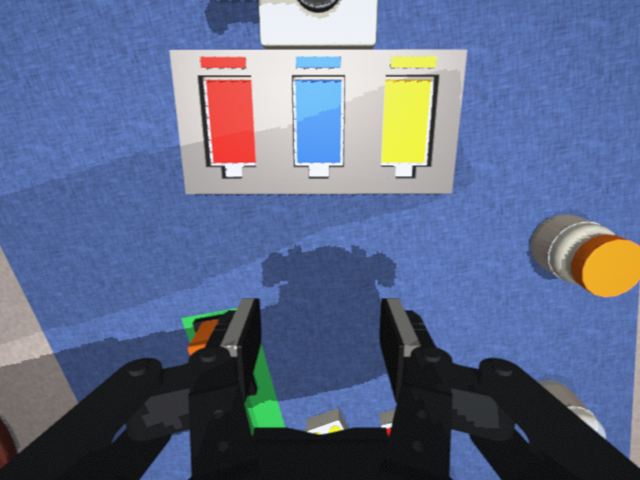

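Shadows split the colour masks. The blue floor actually spans u 295–343 and v 79–163, so I'll re-measure with a looser mask and then place red.

```bash
cat > p.py <<'E'
from h import *
import pickle
TY=-101.0
def seat(P,n=0,yaw=None):
    """lower the held carrier into the pocket at P (TCP over the pocket's centre); small search if it lands on the rim"""
    yaw=TY if yaw is None else yaw
    for dx,dy in((0,0),(1.5,0),(-1.5,0),(0,1.5),(0,-1.5),(2.5,0),(-2.5,0),(0,2.5),(0,-2.5)):
        a=np.radians(yaw); q=np.array(P)+np.array([np.cos(a),np.sin(a)])*dx*1e-3+np.array([-np.sin(a),np.cos(a)])*dy*1e-3
        goto([*q,.127],yaw+180,.08); robot.pause(.25)
        hit=goto([*q,.1035],yaw+180,.03,guard=8); z=robot.observe()["tool_pos"][2]; print("try",dx,dy,hit,round(z,4))
        if z<.1062: return True
    return False
def grab(C,yaw,opening=.05,ts=1):
    ty=yaw+180
    robot.move_pose([*C,.18],down(ty)); robot.set_gripper(opening); goto([*C,.097],ty,.1); robot.set_gripper(0); robot.pause(.1)
    goto([*C,.16],ty,.12); o=robot.observe(); print("grip",o["gripper_width"],o["gripper_force"],o["time"]); return o["gripper_width"]>.014
E
python3 - <<'E'
from p import *
c=robot.get_calibration("wrist"); R=cv2.Rodrigues(np.array(c["rvec"]))[0]; C0=-R.T@np.array(c["tvec"]).ravel()
N={"y":[.628,.2454],"b":[.5524,.2609],"r":[.477,.2768]}; cur=N["r"]
rng={"r":((0,120,70),(8,255,255)),"b":((100,140,110),(112,255,255)),"y":((24,100,80),(35,255,255))}
tab={k:[] for k in N}
for n in N:
    C=C0+np.r_[np.array(N[n])-cur,0]; cn=dict(c,tvec=-R@C); im=cv2.imread(f"pics/pock_{n}.png"); 
    for m in N:
        k=cv2.morphologyEx(hsv(im,*rng[m]),cv2.MORPH_OPEN,np.ones((3,3))); uv=proj(cn,[[*N[m],.006]])[0]
        for q in cv2.findContours(k,cv2.RETR_EXTERNAL,cv2.CHAIN_APPROX_NONE)[0]:
            if 1500<cv2.contourArea(q)<6500 and cv2.pointPolygonTest(q,tuple(map(float,uv)),False)>=0:
                W=ray(cn,cv2.boxPoints(cv2.minAreaRect(q)),.006)[:,:2]; s=[np.linalg.norm(W[1]-W[0]).round(4),np.linalg.norm(W[2]-W[1]).round(4)]
                e=[W[1]-W[0],W[2]-W[1]][int(s[1]>s[0])]; print(n,m,W.mean(0).round(4),s,np.degrees(np.arctan2(e[1],e[0])).round(2))
E
```

```text
y y [0.6262 0.2464] [np.float64(0.0685), np.float64(0.0374)] 77.07
y b [0.5512 0.2616] [np.float64(0.0362), np.float64(0.0701)] -100.47
y r [0.4748 0.2772] [np.float64(0.0345), np.float64(0.0719)] -101.39
b y [0.6262 0.2452] [np.float64(0.0703), np.float64(0.0382)] 77.41
b b [0.5493 0.2516] [np.float64(0.0477), np.float64(0.0364)] 77.16
b r [0.4764 0.2766] [np.float64(0.0375), np.float64(0.0702)] -101.36
r y [0.6284 0.2447] [np.float64(0.0719), np.float64(0.0349)] 78.27
r b [0.5521 0.2605] [np.float64(0.0695), np.float64(0.037)] 78.05
r r [0.4767 0.2766] [np.float64(0.0374), np.float64(0.0686)] -100.78
```

```bash
sed -i 's/^TY=.*/TY=-101.5\nPK={"y":[.6262,.2460],"b":[.5514,.2611],"r":[.4768,.2767]}/' p.py
python3 - <<'E'
from p import *
if grab([.577,-.0977],-84.86):
    t=PK["r"]; goto([*t,.16],TY+180,.25); print(robot.observe()["gripper_width"])
    if seat(t): robot.set_gripper(.045)
    else: print("NOT")
    o=robot.observe()["tool_pos"]; goto([o[0],o[1],.2],TY+180,.15)
# look back at yellow/blue
p=M+bx*-.075; robot.move_pose([.49,p[1]-.02,.30],down(BY+180)); robot.pause(.3)
c,im=snap("wrist","car2"); pickle.dump(c,open("car2.pkl","wb")); print(proj(c,[[.4783,-.0968,.02]]),robot.observe()["time"])
u,v=proj(c,[[.4783,-.0968,.02]])[0].astype(int); a=im[max(v-70,0):v+70,u-70:u+70]
ct,t=snap("top","t4"); print(proj(ct,[[*PK["r"],.02]]))
cv2.imwrite("pics/c6.png",np.hstack([cv2.resize(a,(400,int(400*a.shape[0]/140)),interpolation=cv2.INTER_CUBIC)[:400],cv2.resize(t[190:290,160:260],(400,400),interpolation=cv2.INTER_CUBIC)[:int(400*a.shape[0]/140)]]))
E
```

```text
grip 0.016793931449505858 58.662773966789246 38.6667
0.017248007771799738
try 0 0 True 0.1037
[[309.96577976 179.78831773]] 44.975
[[196.41108375 263.3317182 ]]
```

View pics/c6.png

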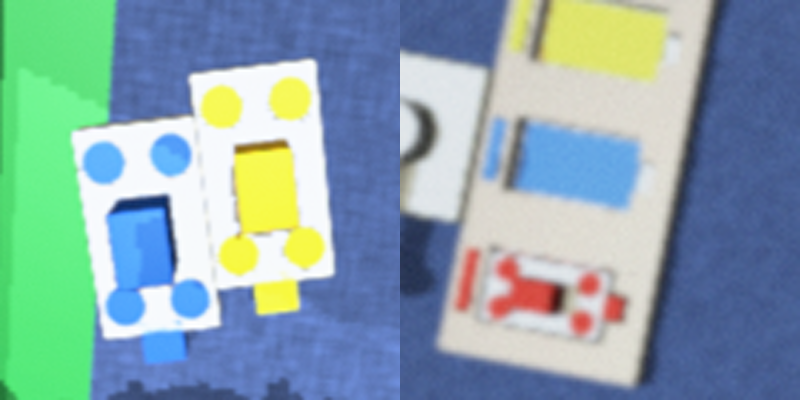

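Red is seated in its pocket. Yellow and blue stand side by side: yellow's dot centre is at crop (264,176) and blue's at (147,230). I'll grip yellow along its length to keep clear of blue.

```bash
sed -i 's/yaw+180/yaw+KT/g; s/^TY=/KT=180\nTY=/' p.py
python3 - <<'E'
import p
from p import *
c=pickle.load(open("car2.pkl","rb"))
f=lambda q:np.array(q)/2.857+[309-70,179-70]
def pose(D):
    W=ray(c,f(D),.02)[:,:2]; d=W[2:].mean(0)-W[:2].mean(0); return W.mean(0),np.degrees(np.arctan2(d[1],d[0])),np.linalg.norm(d)
Y=pose([(222,106),(291,98),(239,255),(305,247)]); B=pose([(104,162),(171,155),(125,306),(190,299)]); print(Y,B)
p.KT=90
if grab(Y[0],Y[1]):
    t=PK["y"]; goto([*t,.16],TY+90,.2); print(robot.observe()["gripper_width"])
    if seat(t): robot.set_gripper(.05)
    else: print("NOT")
    o=robot.observe()["tool_pos"]; goto([o[0],o[1],.2],TY+90,.15)
robot.move_pose([.49,-.21,.30],down(BY+180)); robot.pause(.3)
c2,im=snap("wrist","car3"); u,v=proj(c2,[[*B[0],.02]])[0].astype(int); print(u,v,robot.observe()["time"]); pickle.dump(c2,open("car3.pkl","wb"))
k=hsv(im,(95,150,60),(125,255,255))
w=hsv(im,(0,0,150),(180,60,255)); 
for q in cv2.findContours(w,cv2.RETR_EXTERNAL,cv2.CHAIN_APPROX_NONE)[0]:
    if cv2.pointPolygonTest(q,(float(u),float(v)),True)>-15 and cv2.contourArea(q)>1000:
        r=cv2.minAreaRect(q); W=ray(c2,cv2.boxPoints(r),.02)[:,:2]; e=max([W[1]-W[0],W[2]-W[1]],key=np.linalg.norm); print("blue",r,W.mean(0),np.linalg.norm(W[1]-W[0]),np.linalg.norm(W[2]-W[1]),np.degrees(np.arctan2(e[1],e[0])))
ct,t=snap("top","t5"); a=im[max(v-70,0):v+70,u-70:u+70]
cv2.imwrite("pics/c7.png",np.hstack([cv2.resize(a,None,fx=2.857,fy=2.857)[:400],cv2.resize(t[170:290,160:280],(400,400),interpolation=cv2.INTER_CUBIC)[:min(400,int(a.shape[0]*2.857))]]))
E
```

```text
(array([ 0.4976053, -0.0871067]), np.float64(-78.10370571739128), np.float64(0.04832151841897688)) (array([ 0.46100732, -0.10827373]), np.float64(-78.11778564606327), np.float64(0.04815926888823064))
grip 0.022795351115157403 58.774698972702026 48.725Traceback (most recent call last):
  File "<stdin>", line 10, in <module>
  File "h.py", line 18, in goto
    def goto(p,yaw,vel=.15,**k): return robot.line_to(list(p),vel=vel,rotation=down(yaw),**k)
                                        ~~~~~~~~~~~~~^^^^^^^^^^^^^^^^^^^^^^^^^^^^^^^^^^^^^^^^
plant.IKError: the arm cannot follow that straight line within its joint ranges
```

Run:
```python
import p
from p import *
p.KT=90
o=robot.observe(); print(o["q"],o["tool_pos"],o["gripper_width"])
P=o["tool_pos"]; robot.line_to([P[0],P[1],.2]); t=PK["y"]
print(robot.ik([*t,.2],down(TY+90)),robot.ik([*t,.1035],down(TY+90)))
robot.move_pose([*t,.2],down(TY+90)); print(robot.observe()["gripper_width"])
try: ok=seat(t)
except robot.IKError as e: print(e, robot.observe()["q"]); raise
if ok: robot.set_gripper(.05)
else: print("NOT")
o=robot.observe()["tool_pos"]; robot.line_to([o[0],o[1],.2])
robot.move_pose([.49,-.21,.30],down(BY+180)); robot.pause(.3)
B=[.4610,-.1083]
c2,im=snap("wrist","car3"); u,v=proj(c2,[[*B,.02]])[0].astype(int); print(u,v,robot.observe()["time"]); pickle.dump(c2,open("car3.pkl","wb"))
w=hsv(im,(0,0,150),(180,60,255)) 
for q in cv2.findContours(w,cv2.RETR_EXTERNAL,cv2.CHAIN_APPROX_NONE)[0]:
    if cv2.pointPolygonTest(q,(float(u),float(v)),True)>-15 and cv2.contourArea(q)>1000:
        r=cv2.minAreaRect(q); W=ray(c2,cv2.boxPoints(r),.02)[:,:2]; e=max([W[1]-W[0],W[2]-W[1]],key=np.linalg.norm); print("blue",r,W.mean(0),np.linalg.norm(W[1]-W[0]),np.linalg.norm(W[2]-W[1]),np.degrees(np.arctan2(e[1],e[0])))
ct,t=snap("top","t5"); a=im[max(v-70,0):v+70,u-70:u+70]
cv2.imwrite("pics/c7.png",np.hstack([cv2.resize(a,(400,400)),cv2.resize(t[170:290,160:280],(400,400),interpolation=cv2.INTER_CUBIC)]))
```

```text
[-2.47944922e+01 -9.37645194e+00 -2.45609377e+01  7.48728299e+01
  2.70235289e-04  1.43309609e+02] [ 0.49725832 -0.08694648  0.15921994] 0.022795351115157403
[  10.34077309   18.993918      9.52882697   80.53490897    0.
 -158.15922691] [  10.34077309   21.75998239    2.72988084   70.96989845    0.
 -158.15922691]
0.022918743346307946
try 0 0 True 0.104
297 91 60.05
blue ((294.7923278808594, 89.33846282958984), (87.19641876220703, 47.38126754760742), 82.87498474121094) [ 0.45862538 -0.10829123] 0.040085612163917914 0.07049339103502475 -77.06091581828015
```

View pics/c7.png

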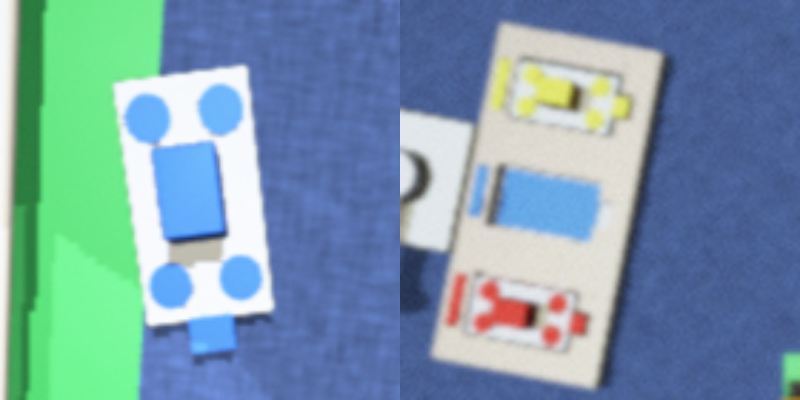

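Yellow is seated as well. Blue is at (0.4586, −0.1083) with yaw −77°, clear of the picker.

Run:
```python
from p import *
if grab([.4588,-.1083],-77.1,opening=.038):
    P=robot.observe()["tool_pos"]; robot.line_to([P[0],P[1],.2]); t=PK["b"]; robot.move_pose([*t,.2],down(TY+180)); print(robot.observe()["gripper_width"])
    if seat(t): robot.set_gripper(.045)
    else: print("NOT")
    o=robot.observe()["tool_pos"]; robot.line_to([o[0],o[1],.2])
robot.move_pose([.45,.2,.38],down(BY+180)); robot.pause(.3)
c,im=snap("wrist","lev"); pickle.dump(c,open("lev.pkl","wb")); ct,t=snap("top","t6"); print(robot.observe()["time"])
cv2.imwrite("pics/c8.png",np.hstack([cv2.resize(im,(440,330)),cv2.resize(t[170:300,140:280],(355,330),interpolation=cv2.INTER_CUBIC)]))
```

```text
grip 0.017216308594845787 58.84074926376343 63.125
0.016883765012252427
try 0 0 True 0.1039
69.4583
```

View pics/c8.png

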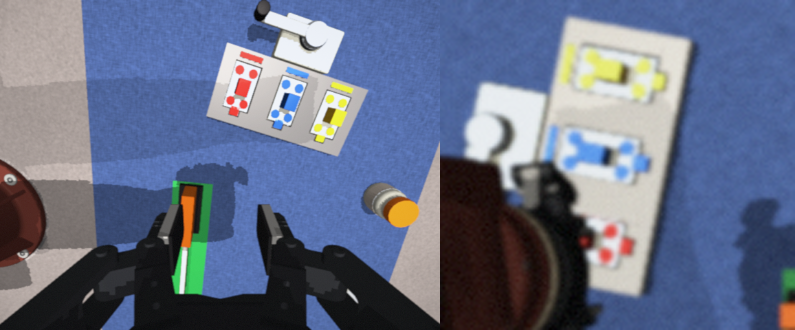

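All three carriers are seated. In the wrist view the lever knob's top is at about (262,10) and the pivot cap at (316,36). I'll locate the knob from three stored views before pushing it.

Run:
```python
from p import *
D=pickle.load(open("D.pkl","rb")); L=pickle.load(open("lev.pkl","rb")); T=robot.get_calibration("top")
print("tray view knob",ray(D["tray"],[[255+351/2.2,120+91/2.2]],.083)[0],"cap",[ray(D["tray"],[[255+337/2.2,120+247/2.2]],z)[0].round(4).tolist() for z in(.051,.06)])
print("lev view knob",ray(L,[[262*1.4545,10*1.4545]],.083)[0],"cap",ray(L,[[316*1.4545,36*1.4545]],.055)[0])
for nm,c,lo in(("top0",T,(138,245,160,272)),("tray",D["tray"],(395,145,430,180)),("lev",L,(365,0,400,40))):
    im=cv2.imread(f"pics/{nm}.png"); x0,y0,x1,y1=lo
    g=cv2.cvtColor(im,cv2.COLOR_BGR2HSV)[y0:y1,x0:x1]; k=((g[...,2]<75)&(g[...,1]<130)).astype(np.uint8)
    n,l,s,ce=cv2.connectedComponentsWithStats(k); i=1+np.argmax(s[1:,4]); print(nm,s[i].tolist(),ce[i]+[x0,y0], ray(c,[ce[i]+[x0,y0]],.065)[0].round(4))
# tray axes prediction
a=np.radians(TY); ex=np.array([np.cos(a),np.sin(a)]); ey=np.array([-ex[1],ex[0]]); O=np.array(PK["b"])
for P in([ray(D["tray"],[[255+351/2.2,120+91/2.2]],.083)[0][:2],ray(D["tray"],[[255+337/2.2,120+247/2.2]],.055)[0][:2]]): print((P-O)@ex,(P-O)@ey)
```

```text
tray view knob [0.48738228 0.37406037 0.083     ] cap [[0.5707, 0.3576, 0.051], [0.5676, 0.3562, 0.06]]
lev view knob [0.48666691 0.37063437 0.083     ] cap [0.56911963 0.35323041 0.055     ]
top0 [3, 11, 13, 7, 66] [146.54545455 258.75757576] [0.488  0.3753 0.065 ]
tray [5, 7, 22, 18, 187] [409.55080214 160.68983957] [0.4881 0.3729 0.065 ]
lev [5, 0, 23, 32, 286] [380.42307692  16.68181818] [0.4885 0.3735 0.065 ]
-0.09792957418259483 -0.08525322266196209
-0.09750107631318758 -0.0015290177779950518
```

Run:
```python
from p import *
a=np.radians(TY); ex=np.array([np.cos(a),np.sin(a)]); ey=np.array([-ex[1],ex[0]]); piv=np.array(PK["b"])-ex*.0976-ey*.001
def tgt(th,gap=0):
    k=piv+.085*(-np.sin(th)*ex-np.cos(th)*ey); t=-np.cos(th)*ex+np.sin(th)*ey   # push direction
    return k-t*(.009+.011+gap), TY+180-np.degrees(th)
robot.set_gripper(0)
p,y=tgt(0,.02); robot.move_pose([*p,.22],down(y)); goto([*p,.131],y,.1); robot.pause(.2)
f0=np.array(robot.observe()["ft_force"])
ths=list(np.arange(0,.91,.15))+[.97,1.0,1.02,1.04]
for th in ths:
    p,y=tgt(th); hit=goto([*p,.131],y,.08,guard=25); F=np.array(robot.observe()["ft_force"])-f0; print(round(th,2),hit,F.round(1),robot.observe()["tool_pos"][:2]-p)
    last=th
    if th>.95 and np.hypot(*F[:2])>12: break
robot.pause(.3)
c,im=snap("scene","lv_scene"); snap("top","lv_top")
for th in np.arange(last-.1,-.1,-.2):
    p,y=tgt(th); goto([*p,.131],y,.07)
p,y=tgt(0,.02); goto([*p,.131],y,.08); goto([*p,.25],y,.15); print(robot.observe()["time"])
```

```text
0.0 False [0.6 1.  1.1] [-5.79985058e-05  2.34809853e-04]
0.15 False [-0.1 -0.4  1.9] [-0.00013643 -0.00027321]
0.3 False [-0.3  0.2 -0.2] [-0.00013678 -0.0004619 ]
0.45 False [-0.7 -0.6  0.7] [-0.00017798 -0.00051648]
0.6 False [-1.8  0.3  0.3] [-0.00028767 -0.00047216]
0.75 False [-2.5 -0.5  0.3] [-0.00034456 -0.00039951]Traceback (most recent call last):
  File "<stdin>", line 11, in <module>
  File "h.py", line 18, in goto
    def goto(p,yaw,vel=.15,**k): return robot.line_to(list(p),vel=vel,rotation=down(yaw),**k)
                                        ~~~~~~~~~~~~~^^^^^^^^^^^^^^^^^^^^^^^^^^^^^^^^^^^^^^^^
plant.IKError: the arm cannot follow that straight line within its joint ranges
```

The wrist joint is at its range limit. I'll continue with the tool's yaw held fixed.

Run:
```python
from p import *
a=np.radians(TY); ex=np.array([np.cos(a),np.sin(a)]); ey=np.array([-ex[1],ex[0]]); piv=np.array(PK["b"])-ex*.0976-ey*.001
print(robot.observe()["q"])
def tgt(th,gap=0):
    m=min(th,.75)
    k=piv+.085*(-np.sin(th)*ex-np.cos(th)*ey); t=-np.cos(m)*ex+np.sin(m)*ey
    return k-t*(.020+gap), TY+180-np.degrees(m)
f0=np.array([0,0,0.])
for th in (.83,.9,.95,.98,1.0,1.02,1.04,1.06):
    p,y=tgt(th); hit=goto([*p,.131],y,.05,guard=25); F=np.array(robot.observe()["ft_force"]); print(th,hit,F.round(1))
    last=th
    if th>.97 and np.hypot(*F[:2])>12: break
robot.pause(.3); snap("scene","lv_scene"); snap("top","lv_top")
for th in np.arange(last-.15,-.1,-.15):
    p,y=tgt(max(th,0)); goto([*p,.131],y,.07)
p,y=tgt(0,.02); goto([*p,.131],y,.08); goto([*p,.25],y,.15); print(robot.observe()["time"])
```

```text
[2.79515944e+01 1.72279291e+01 1.68082650e-01 7.29797801e+01
 3.42117537e-03 1.72066203e+02]
0.83 False [-4.  -1.4 -1.1]
0.9 False [-2.9 -0.8 -0.4]
0.95 False [-3.5 -0.3 -0.3]
0.98 False [-3.2  0.  -0.1]
1.0 False [-4.2  0.1 -0.7]
1.02 False [-3.5  0.1  0.4]
1.04 False [-8.1 -1.8  2.7]
1.06 False [-13.4  -3.8   5.3]
80.1667
```

The force rises from 3.5 to 13 N past 1.02 rad, so the lever reached its stop. Now a numeric final check of the knob, carriers and picker.

Run:
```python
from p import *
robot.move_pose([.30,.45,.35],down(90)); robot.pause(.3)
c,im=snap("top","end"); H=cv2.cvtColor(im,cv2.COLOR_BGR2HSV)
g=H[245:272,138:160]; k=((g[...,2]<75)&(g[...,1]<130)).astype(np.uint8); n,l,s,ce=cv2.connectedComponentsWithStats(k); i=1+np.argmax(s[1:,4]) if n>1 else 0; print("knob",ce[i]+[138,245],s[i,4])
k=hsv(im,(8,130,100),(25,255,255)); k[:260]=0;k[330:]=0
for q in cv2.findContours(k,cv2.RETR_EXTERNAL,cv2.CHAIN_APPROX_NONE)[0]:
    if cv2.contourArea(q)>4: r=cv2.minAreaRect(q); print("orange",cv2.contourArea(q),r,ray(c,[r[0]],.057)[0].round(4))
blk=hsv(im,(0,0,0),(180,255,45)); blk[:270]=0;blk[325:]=0;blk[:,:260]=0;blk[:,430:]=0
q=max(cv2.findContours(blk,cv2.RETR_EXTERNAL,cv2.CHAIN_APPROX_NONE)[0],key=cv2.contourArea); print("foot dark",cv2.boundingRect(q))
w=hsv(im,(0,0,150),(180,70,255)); w[:280]=0;w[315:]=0;w[:,:315]=0;w[:,405:]=0; ys,xs=np.nonzero(w); print("rod px",len(xs),np.polyfit(xs,ys,1) if len(xs)>5 else None, xs.min(),xs.max())
print("mat expected handle px",proj(c,[[.4078,.0296,.057]]))
for n,rg in(("r",((0,120,70),(8,255,255))),("b",((98,150,120),(112,255,255))),("y",((22,100,80),(35,255,255)))):
    u,v=proj(c,[[*PK[n],.026]])[0]; U,V=int(u)-28,int(v)-18; m=hsv(im,*rg)[V:V+36,U:U+56]; ww=hsv(im,(0,0,190),(180,35,255))[V:V+36,U:U+56]
    yy,xx=np.nonzero(ww[:, :]); print(n,(u,v),"white ctr",xx.mean()+U,yy.mean()+V,len(xx))
print(robot.observe()["time"])
```

```text
knob [146.65671642 258.76119403] 67
orange 428.5 ((297.0, 294.0), (10.0, 44.0), 90.0) [0.405  0.0444 0.057 ]Traceback (most recent call last):
  File "<stdin>", line 9, in <module>
ValueError: max() iterable argument is empty
```

Run:
```python
from p import *
e=cv2.imread("pics/end.png"); c=robot.get_calibration("top"); ok=True
for n,f in(("r","t5"),("y","t5"),("b","t6")):
    u,v=proj(c,[[*PK[n],.026]])[0].astype(int); a=cv2.imread(f"pics/{f}.png")
    t=a[v-12:v+12,u-20:u+20]; s=e[v-18:v+18,u-26:u+26]; r=cv2.minMaxLoc(cv2.matchTemplate(s,t,cv2.TM_CCOEFF_NORMED)); print(n,r[1],r[3]); ok&=r[3]==(6,6)
print(ok)
if ok: print(robot.job_done())
```

```text
r 0.9985590577125549 (6, 6)
y 0.9967626929283142 (6, 6)
b 0.626091480255127 (6, 6)
True
the job is handed in; nothing more can be done
None
```

The job is handed in at about 81 s: all three carriers seated in their own pockets, the lever swung to its stop and sprung back, and the picker upright on its mat about 15 mm from the mat's origin. The verdict was not shown to me. Blue's match in the last picture check was weak (0.63; red and yellow above 0.99), so its final seating rests on the insertion depth and the earlier view.

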